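# Set a kitchen window's stay on its last hole

## Robot

A 6-joint arm with a two-finger parallel gripper is mounted at the origin on the work surface. World frame = base frame: x ahead of the robot, y to its left, z up, the work surface at z = 0. Lengths are in m, angles in rad, forces in N, time in s.
With the tool pointing down it reaches from about 0.3 to 0.875 m from the base axis. Payload 6.4 kg.
Tool frame: the origin (TCP) lies between the finger pads; the fingertips stand 11 mm ahead of it and the grasp point (between the pads) lies 8 mm behind it (ctrl.tcp_to_tips is the distance from the TCP to the fingertips, in m); x points along the fingers, z is the direction in which the jaws open and shut, and the axes are right-handed (so a half turn about x gives the same grasp; the last joint's range is limited). The gripper opens to 85 mm and grips with 20 to 120 N. Pads are 22 mm wide; open, the fingers measure 114 mm over their backs; the gripper's body (76 mm by 85 mm) begins 54 mm behind the grasp point. The pads swing forward as they close: fully open they stand 13 mm farther back than shut.
Start: joints at [0.94, 0.181, 1.607, -0, 1.354, -0.206], TCP at [0.237, 0.524, 0.242] pointing down, gripper open.
Joint ranges: [-2.99, 2.99], [-0.89, 2.07], [0.3, 2.58], [-1.14, 4.28], [0, 2.63], [-3.12, 3.12]. Speed limits (rad/s): [2.57, 2.57, 3.01, 3.14, 3.14, 3.14].

## Interface

Orientations are given as a unit quaternion [w, x, y, z].
In Python, from bench import ctrl, eyes, hand_in gives the robot as it stands. The module is installed in compiled form; this text tells all that it offers.
- The arm moves only by the tool step_arm, never from a script. Its arguments are lists of equal length, an entry for each row: "xyz": the shift along the world's x, y, z in mm, a list of three; "spin": the turn about the world's z in rad; "fingers": the opening in per cent of the stroke, from 0 (shut) to 100 (fully open). A call has 1 to 10 rows; each row is the pose to reach, as a shift and turn from the pose commanded when the call began; what a row does not reach only later rows make up. A row lasts 1/10 s, in which the tool goes at most 50 mm and 8.59 degrees, less where a joint would pass 70% of its speed; a pose out of reach is approached as far as the arm can. A call with a gripper value outside its range is refused whole. The fingers move at their own pace and stop on an object; the grip force is fixed at half the most. Time passes only in rows, so rows that repeat a pose let the fingers close. It gives the time, the measured TCP pose, the force and the opening at its end, in the units of the state.
- ctrl.get_obs(): the state, without advancing time (a new reading comes with each control period).
- eyes.camera(name): name is "side" or "top"; returns the picture (384x512x3 uint8, red, green, blue); there is no depth.
- eyes.camera_model(name): a dict with "vertical_fov" (degrees; the focal length in pixels is half the picture's height over the tangent of half this angle, whatever the lens; pixels are square), "cx", "cy" (the principal point, pixels), "pose" (4x4, takes a point from camera to world coordinates). Camera axes: x right, y up, looking along -z (the intrinsics and any distortion apply to the point x, -y, -z); pixel columns grow to the right and rows downward; lengths in m; the calibration is good to about 2 mm. A picture is of the moment at which its call begins. camera_model takes no time and is no camera call.
- hand_in(): hands the job in, once; it reports no verdict.
The state is a dict: "time_s": time; "q": joint angles; "dq": joint speeds; "joint_efforts": joint torques, N m; "eef_pos": TCP position; "eef_rot": TCP orientation; "wrist_force": force on the tool from outside, world axes, zero at the start; "torque": the same for the moment, N m; "opening": opening from 0.0 (shut) to 1.0 (fully open).
Only numpy, scipy, OpenCV 4.12 (cv2) and the standard library are available. Lean on these libraries where they do the work, as an engineer would, in place of code of your own. Each camera call takes 0.05 s, during which the arm holds its last target.

## Task

The top-hung kitchen window hangs loose on the long slot of its stay. Lift the stay off its pin, push the window further out, and let the round hole nearest the knob down over the pin until the bar lies fully home on the pin's collar. Feel for the hole lightly instead of leaning on the pin and leave the things on the bench where they are.

Things in the scene. Friction and masses are not known exactly. Their poses are not given: they have to be found in the camera images.
- window: the fixed window: white sill board 45 high on the bench, white frame, tiles beside it, 560 wide, 565 tall. Origin on the benchtop under the nominal place of the pin; x along the wall, y out of the room, z up. Sill from y = -22 outward; jambs 400 apart, from y = 60 outward. The sash hangs from a hinge along x at y = 65, z = 513.5
- pin_place (a point): nominal centre of the pin at the top of its collar (x = 0, y = 0, z = 57 of the window). The pin is upright, 8 diameter, flat top at z = 73; the bar rests on the collar (16 diameter) when home. Its screwed foot is slotted: the real pin stands up to 9 mm from here along the window's y, either way, differently each time and not measured; it is fast and does not shift
- sash_rail (a point): middle of the inner face of the bottom rail of the glazed sash (390 wide, 470 tall), 449 below its hinge. The hinge is stiff: the sash stays where it is left and takes 4 to 7 N at the bottom to move; it opens outward, up to 0.5 rad. The stay's pivot is on it 460 below the hinge (window's y = 65, z = 53.5 when shut). Open about 0.076 rad at the start, 0.23 to 0.285 with the last hole home
- stay: the stay: flat steel bar 22 wide, 5 thick, 220 g, hinged to the sash's bottom rail; it only swings up and down about x, never sideways, and drops by its weight. Origin in the pivot, at mid-thickness; the bar runs along its own -y into the room, z normal to it. From the pivot: slot 37 x 11 centred at 100, round holes of 10 diameter at 140 and 182, flat bar to 198, neck 9 thick, knob at 232
- stay_slot (a point): centre of the long slot, at mid-thickness of the bar. At the start the pin stands somewhere in this slot and the bar lies on the collar
- stay_end_hole (a point): centre of the round hole nearest the knob, at mid-thickness of the bar; its height above the benchtop is about 60 when home on the collar, about 75 when the bar rests on top of the pin beside this hole
- stay_knob (a point): middle of the upright steel knob on the stay's tail: 20 diameter, from 14 below to 16 above this point, 50 from the last hole. Nothing at its height within 50 beside it but the 9 thick neck towards the pivot. About 66 above the benchtop at the start, about 57 when the last hole is home
- tape_dispenser: black weighted tape dispenser, 62 x 150 x 95 tall, origin under its middle; bystander
- marker_caddy: yellow open marker caddy with pens, 80 x 100, walls 75 tall, pens to 120 tall, origin under its middle; bystander
- tin: round stainless tin with its lid on, 89 diameter, 70 tall, origin under its middle; bystander
- clothes_peg: wooden clothes peg lying flat, 74 x 15 x 10, origin under its middle; bystander
- mug: white mug, 80 diameter, 92 tall, handle to its +y, origin under its middle; bystander
- dish_brush: dish brush lying along its x, 200 long, origin under its middle; bystander
- dish_soap: amber dish soap bottle, 52 diameter, 125 tall, origin under its middle; bystander

How it is judged:
On the way, in this order (a step that is already met when the one before it is completed fails the run):
1. the stay is lifted clear of the pin (z of stay_slot in the frame of window above 0.071 m), for 0.1 s.
2. the window is pushed further out (y of stay in the frame of window above 0.152 m), for 0.1 s.
At the end, for the whole second after the job is handed in: The last hole (nearest the knob) is over the pin: its centre within 11 mm of the pin's nominal place across the wall and no higher than 63 mm above the benchtop (59.5 is home, on the collar), the stay at rest (y of stay_end_hole in the frame of window between -0.011 and 0.011 m and z of stay_end_hole in the frame of window between 0.055 and 0.063 m and linear speed of stay below 0.02 m/s and angular speed of stay below 0.05 rad/s); the robot touches nothing.
It fails at once if the stay is leaned on: more than 30 N between the stay and the pin (contact force between stay and window above 30 N).
It fails at once if a thing on the bench is shifted by more than 15 mm (distance of any of tape_dispenser, marker_caddy, tin, clothes_peg, mug, dish_brush, dish_soap from where it was at the start of the episode above 0.015 m).
It also fails if it takes over 72 s, if anything falls off the work surface, if the arm or the gripper's body presses on something with over 40 N, if the wrist force passes 120 N, or if a joint passes its speed limit or range.

## Working session

There is one attempt and no reset: what is moved stays moved. The work goes in short steps, Python scripts to look and compute and a tool call to move; the robot and the scene stay as the last step left them, time stands still between calls to the robot, and variables do not carry over. Pictures are saved under pics/ and viewed, and the job is handed in when it is done.

Besides the shell and the picture viewer there is one more tool, called after "Emit:" as name(argument=value, ...), one argument or row to a line, values as JSON. step_arm: Moves the arm, as the interface text tells. Its arguments: {"type":"object","properties":{"xyz":{"type":"array"},"spin":{"type":"array"},"fingers":{"type":"array"}},"required":["xyz","spin","fingers"]}

```bash
mkdir -p pics
python3 - <<'E'
from bench import ctrl, eyes
import cv2, numpy as np
o=ctrl.get_obs(); print(o['time_s'],o['eef_pos'],o['eef_rot'],o['opening'],o['wrist_force'])
for n in('side','top'):
    m=eyes.camera_model(n); print(n,m)
    im=eyes.camera(n); cv2.imwrite(f'pics/{n}0.png',cv2.resize(im[:,:,::-1],(768,576),interpolation=cv2.INTER_CUBIC)); np.save(f'{n}0.npy',im)
E
```

```text
0.0 [0.23664529 0.52346222 0.24138856] [ 0.59359485 -0.38356873  0.59474674  0.38314031] 0.9998536628897318 [ 0.01054565 -0.23873387  0.90763092]
side {'vertical_fov': 51.483137685538054, 'cx': 255.29394150395078, 'cy': 191.1731385858399, 'pose': array([[ 0.99131069,  0.09182976, -0.09418284,  0.46653271],
       [-0.13152963,  0.70151392, -0.70041286, -0.70194774],
       [ 0.00175183,  0.70671459,  0.70749659,  0.80948188],
       [ 0.        ,  0.        ,  0.        ,  1.        ]])}
top {'vertical_fov': 53.69261814904013, 'cx': 248.05366392936392, 'cy': 192.7734328045399, 'pose': array([[-0.00986631,  0.97936947, -0.20183682,  0.30361897],
       [-0.99993362, -0.00846183,  0.00782016,  0.0306902 ],
       [ 0.00595092,  0.20190058,  0.97938794,  1.27626808],
       [ 0.        ,  0.        ,  0.        ,  1.        ]])}
```

View pics/side0.png

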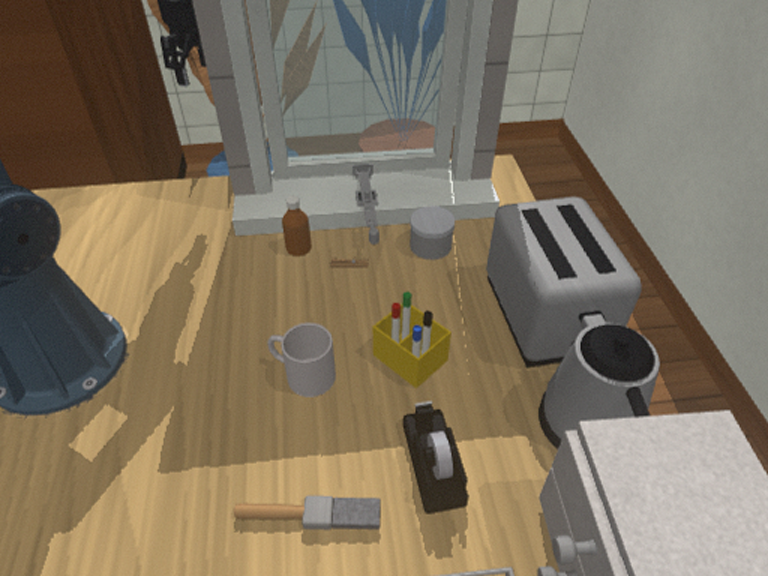

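View pics/top0.png

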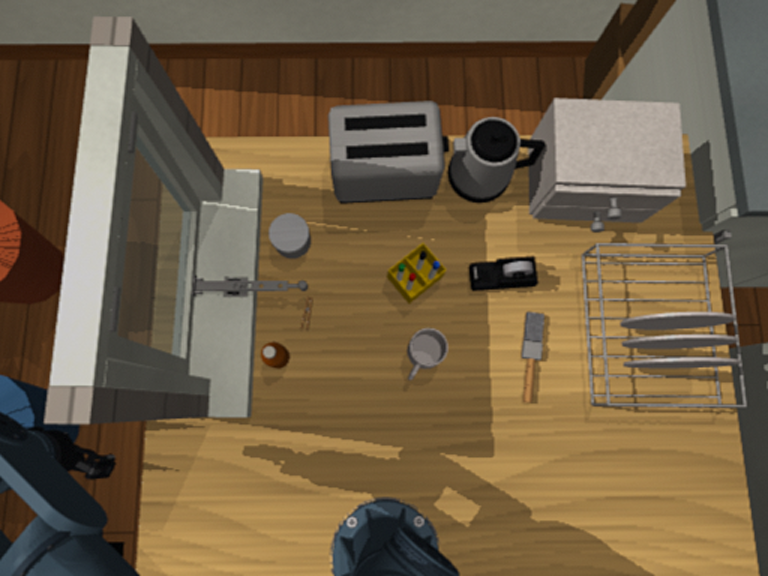

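```bash
cat > h.py <<'E'
import numpy as np, cv2
from bench import ctrl, eyes
def K(n):
    m=eyes.camera_model(n); return m, 192/np.tan(np.radians(m['vertical_fov'])/2)
def ray(n,u,v):
    m,f=K(n); P=m['pose']; d=P[:3,:3]@np.array([(u-m['cx'])/f,-(v-m['cy'])/f,-1]); return P[:3,3],d
def plane(n,u,v,z):
    c,d=ray(n,u,v); return c+d*(z-c[2])/d[2]
def tri(a,b):
    A=[];y=[]
    M=np.zeros((3,3));r=np.zeros(3)
    for n,(u,v) in (('top',a),('side',b)):
        c,d=ray(n,u,v); d=d/np.linalg.norm(d); Q=np.eye(3)-np.outer(d,d); M+=Q; r+=Q@c
    p=np.linalg.solve(M,r); 
    return p
def proj(n,p):
    m,f=K(n);P=m['pose'];q=P[:3,:3].T@(np.asarray(p)-P[:3,3]); return (m['cx']+f*q[0]/-q[2], m['cy']-f*q[1]/-q[2])
def crop(n,im,x0,y0,x1,y1,k,name):
    cv2.imwrite(f'pics/{name}.png',cv2.resize(im[y0:y1,x0:x1,::-1],None,fx=k,fy=k,interpolation=cv2.INTER_CUBIC))
E
python3 - <<'E'
from h import *
crop('top',np.load('top0.npy'),120,110,220,280,3.5 and 3,'topc')
crop('top',np.load('top0.npy'),120,165,220,215,8,'topd')
crop('side',np.load('side0.npy'),215,100,275,170,8,'sided')
E
```

```text
(no output)
```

View pics/topc.png

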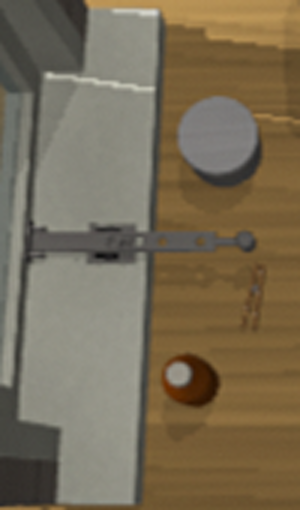

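View pics/topd.png

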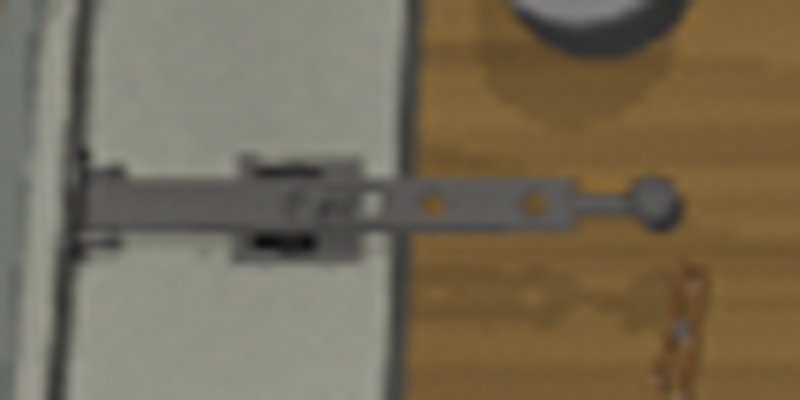

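View pics/sided.png

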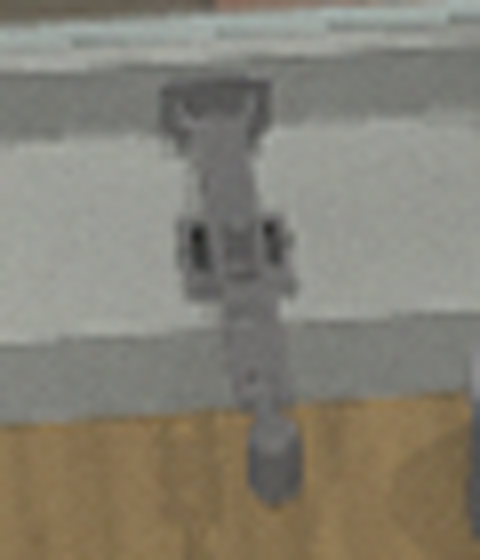

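Run:
```python
from h import *
o=lambda x,y:(120+x/8-.0,165+y/8)
k=plane('top',*o(656,203),.082); e=plane('top',*o(534,205),.064); h=plane('top',*o(432,205),.063); s=plane('top',*o(388,205),.062)
print('knob',k,'end',e,'h140',h,'slotend',s, 'pintop',plane('top',*o(335,204),.073))
print('kn side',plane('side',215+275/8,100+422/8,.082), 'tri',tri(o(656,203),(215+275/8,100+428/8)))
d=e-h; print(np.linalg.norm(d[:2]),np.degrees(np.arctan2(d[1],d[0])), np.linalg.norm((k-e)[:2]))
# sill edge top z=.045 from topc (x3, origin 120,110)
for x,y in((161,15),(155,200),(146,380),(138,500)): print(plane('top',120+x/3,110+y/3,.045))
# wall boundaries in full top image (768 scale 1.5): 
for nm,x,y,z in(('soap top',268,352,.125),('tin top',290,233,.07),('pegA',310,297,.01),('pegB',304,330,.01),('jambTopL',48,420,.565),('jTL2',92,424,.565),('jamb top R',90,18,.565),('jTR2',132,18,.565),('mug',428,347,.092),('caddy',416,272,.08)): print(nm,plane('top',x/1.5,y/1.5,z).round(3))
```

```text
knob [0.55889529 0.16920141 0.082     ] end [0.56233626 0.22100986 0.064     ] h140 [0.56290761 0.26276255 0.063     ] slotend [0.5632758  0.28090661 0.062     ] pintop [0.56152187 0.30007966 0.073     ]
kn side [0.56701733 0.17428427 0.082     ] tri [0.5627603  0.16954208 0.08214154]
0.041756600312089796 -90.78398478101514 0.05192259388616327
[0.8340209  0.27523851 0.045     ]
[0.61448245 0.27539364 0.045     ]
[0.41470008 0.27893827 0.045     ]
[0.28845692 0.28328628 0.045     ]
soap top [0.413 0.233 0.125]
tin top [0.68  0.201 0.07 ]
pegA [0.548 0.161 0.01 ]
pegB [0.473 0.174 0.01 ]
jambTopL [0.291 0.42  0.565]
jTL2 [0.286 0.367 0.565]
jamb top R [0.844 0.419 0.565]
jTR2 [0.844 0.36  0.565]
mug [ 0.424 -0.094  0.092]
caddy [ 0.587 -0.074  0.08 ]
```

Run:
```python
from h import *
from scipy.spatial.transform import Rotation as R
o=ctrl.get_obs(); q=o['eef_rot']; M=R.from_quat([q[1],q[2],q[3],q[0]]).as_matrix(); print(M.round(3))
print(o['q'],o['time_s'],np.arctan2(M[1,2],M[0,2]))
```

```text
[[-0.001 -0.911  0.412]
 [-0.001  0.412  0.911]
 [-1.     0.    -0.002]]
[ 9.39706962e-01  1.81479311e-01  1.60789516e+00  4.79485449e-06
  1.35381064e+00 -2.06318531e-01] 0.1 1.1460247149054985
```

Emit:
step_arm(
  xyz=[
    [-15,-15,0],
    [-30,-40,0],
    [-30,-75,0],
    [-30,-110,0],
    [-30,-145,0],
    [-20,-180,0],
    [0,-215,0],
    [30,-250,0],
    [65,-280,0],
    [100,-300,0],
  ],
  spin=[0,0,0,0,0,-0.1,-0.2,-0.3,-0.4,-0.5],
  fingers=[60,60,60,60,60,60,60,60,60,60],
)

```text
time_s: 1.1
eef_pos: [0.3377, 0.222, 0.2424]
eef_rot: [0.671, -0.223, 0.671, 0.223]
wrist_force: [0.7, 1.9, 1.1]
opening: 0.6
```

Emit:
step_arm(
  xyz=[
    [40,-15,0],
    [80,-30,0],
    [120,-40,0],
    [155,-50,0],
    [190,-53,0],
    [220,-53,0],
    [224,-53,0],
    [224,-53,0],
  ],
  spin=[-0.1,-0.2,-0.3,-0.4,-0.5,-0.6,-0.66,-0.66],
  fingers=[60,60,60,60,60,60,60,60],
)

```text
time_s: 1.9
eef_pos: [0.5614, 0.1705, 0.2413]
eef_rot: [0.706, 0.005, 0.708, -0.005]
wrist_force: [0.3, 0.9, -0.1]
opening: 0.6
```

Run:
```python
from h import *
from scipy.spatial.transform import Rotation as R
for n in('side','top'):
    im=eyes.camera(n); cv2.imwrite(f'pics/{n}1.png',cv2.resize(im[:,:,::-1],(768,576),interpolation=cv2.INTER_CUBIC)); np.save(f'{n}1.npy',im)
o=ctrl.get_obs(); q=o['eef_rot']; M=R.from_quat([q[1],q[2],q[3],q[0]]).as_matrix(); print(M.round(3))
print(o['q'],o['time_s'],o['eef_pos'],o['wrist_force'],o['opening'])
```

```text
[[-0.002  0.012  1.   ]
 [-0.     1.    -0.012]
 [-1.    -0.    -0.002]]
[9.35926610e-02 2.06118328e-01 1.57864077e+00 6.74092564e-05
 1.35837008e+00 1.05833995e-01] 2.0 [0.56030074 0.1709319  0.24162868] [ 0.14699207 -0.85796497  0.52484035] 0.6015446198426214
```

View pics/side1.png

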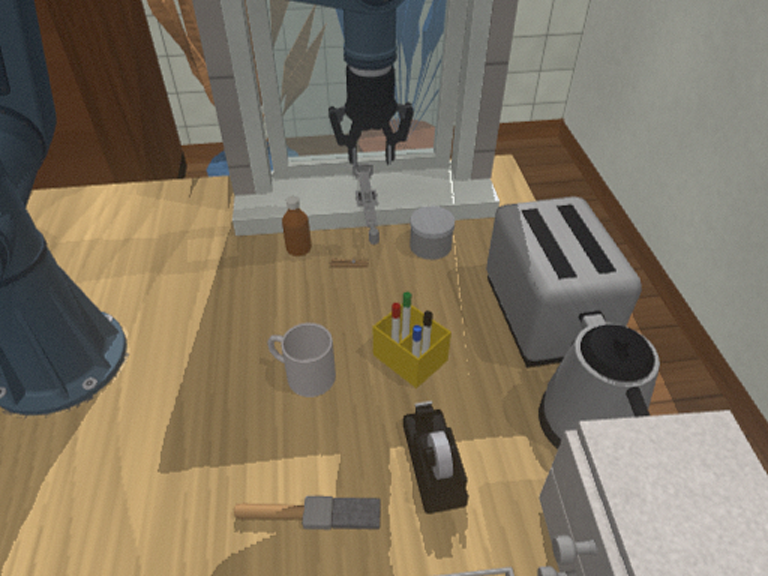

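View pics/top1.png

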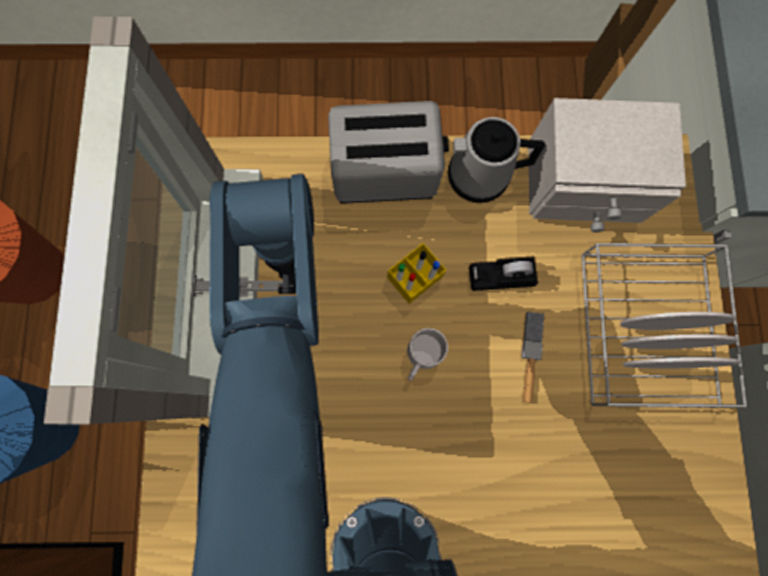

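Run:
```python
from h import *
for z in(.35,.5,.65):
  print(z,[plane('top',x/1.5,y/1.5,z)[:2].round(3) for x,y in((212,190),(308,180),(205,430),(322,440),(215,320),(315,330))])
for p in((.56,.1709,.2416),): print(proj('side',p))
m=(np.load('side1.npy')); crop('side',m,205,60,290,175,5,'s1c')
```

```text
0.35 [array([0.671, 0.297]), array([0.688, 0.132]), array([0.27 , 0.289]), array([0.253, 0.105]), array([0.445, 0.282]), array([0.427, 0.117])]
0.5 [array([0.612, 0.254]), array([0.626, 0.116]), array([0.275, 0.247]), array([0.261, 0.093]), array([0.422, 0.241]), array([0.407, 0.103])]
0.65 [array([0.552, 0.211]), array([0.564, 0.099]), array([0.281, 0.206]), array([0.269, 0.081]), array([0.399, 0.2  ]), array([0.387, 0.089])]
(np.float64(246.27521699825053), np.float64(105.61620470053442))
```

View pics/s1c.png

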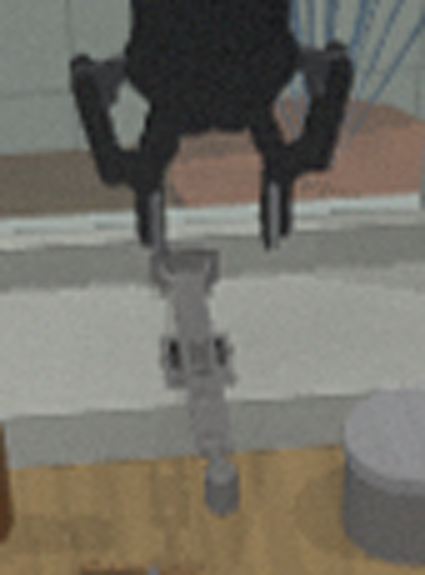

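Emit:
step_arm(
  xyz=[
    [1,0,-20],
    [2,-1,-45],
    [3,-1,-70],
    [3,-1,-95],
    [3,-1,-120],
    [3,-1,-140],
    [3,-1,-155],
    [3,-1,-165],
    [3,-1,-175],
    [3,-1,-181],
  ],
  spin=[0,0,0,0,0,0,0,0,0,0],
  fingers=[60,60,60,60,60,60,60,60,60,60],
)

```text
time_s: 3.0
eef_pos: [0.564, 0.17, 0.061]
eef_rot: [0.707, 0.005, 0.707, -0.005]
wrist_force: [-0.2, 0.7, -0.6]
opening: 0.601
```

Emit:
step_arm(
  xyz=[
    [0,0,0],
    [0,0,0],
  ],
  spin=[0,0],
  fingers=[60,60],
)

```text
time_s: 3.2
eef_pos: [0.5644, 0.17, 0.0618]
eef_rot: [0.707, 0.005, 0.707, -0.005]
wrist_force: [1.0, -0.7, 0.3]
opening: 0.6
```

Run:
```python
from h import *
a=eyes.camera('side');b=eyes.camera('top'); crop('side',a,205,60,290,175,5,'s2c');crop('top',b,120,150,230,230,7,'t2c')
o=ctrl.get_obs();print(o['time_s'],o['eef_pos'],o['wrist_force'])
```

```text
3.3 [0.56458443 0.169981   0.06205217] [-0.92821094  0.61187785 -0.50623182]
```

View pics/s2c.png

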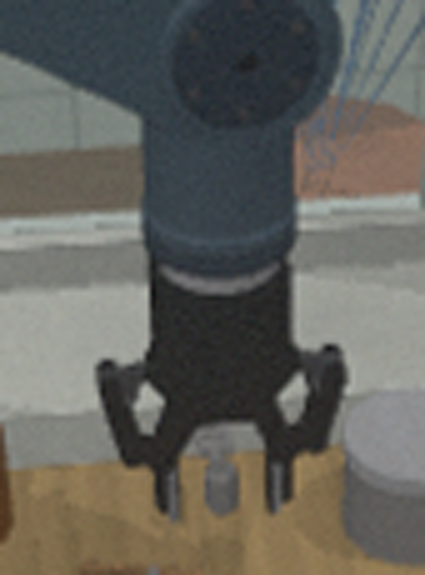

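View pics/t2c.png

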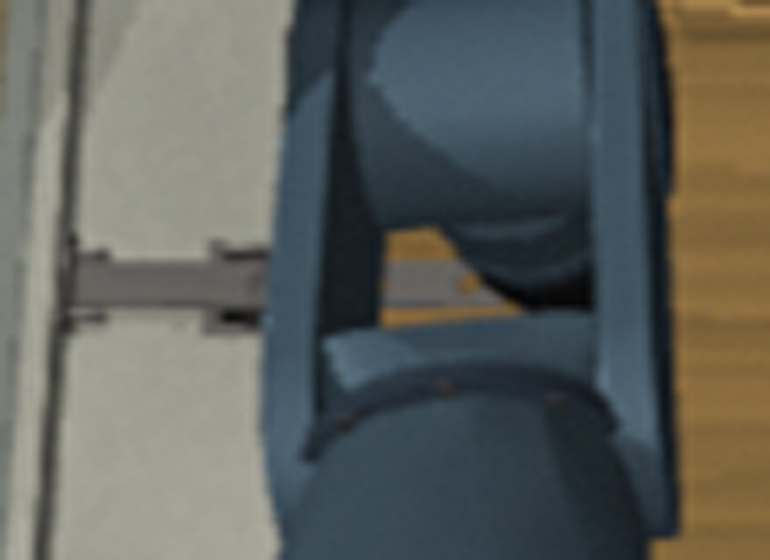

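Emit:
step_arm(
  xyz=[
    [0,0,0],
    [0,0,0],
    [0,0,0],
    [0,0,0],
    [0,0,0],
    [0,0,0],
    [0,0,0],
  ],
  spin=[0,0,0,0,0,0,0],
  fingers=[40,30,20,10,10,10,10],
)

```text
time_s: 4.0
eef_pos: [0.5639, 0.1699, 0.0614]
eef_rot: [0.707, 0.005, 0.707, -0.005]
wrist_force: [-2.5, -0.9, 3.3]
opening: 0.215
```

Emit:
step_arm(
  xyz=[
    [0,1,0],
    [0,2,0],
    [0,2,0],
  ],
  spin=[0,0,0],
  fingers=[10,10,10],
)

```text
time_s: 4.3
eef_pos: [0.5639, 0.1701, 0.0613]
eef_rot: [0.707, 0.004, 0.707, -0.006]
wrist_force: [-3.2, -9.0, 6.3]
opening: 0.213
```

Emit:
step_arm(
  xyz=[
    [0,1,0],
    [0,2,0],
    [0,2,0],
  ],
  spin=[0,0,0],
  fingers=[10,10,10],
)

```text
time_s: 4.6
eef_pos: [0.5639, 0.1718, 0.0611]
eef_rot: [0.707, 0.004, 0.707, -0.006]
wrist_force: [-3.5, -9.7, 3.4]
opening: 0.212
```

Emit:
step_arm(
  xyz=[
    [0,1,0],
    [0,2,0],
    [0,3,0],
    [0,3,0],
  ],
  spin=[0,0,0,0],
  fingers=[10,10,10,10],
)

```text
time_s: 5.0
eef_pos: [0.5639, 0.1756, 0.0608]
eef_rot: [0.707, 0.004, 0.707, -0.006]
wrist_force: [-0.3, -6.4, 0.0]
opening: 0.215
```

Emit:
step_arm(
  xyz=[
    [0,1,0],
    [0,2,0],
    [0,3,0],
    [0,3,0],
  ],
  spin=[0,0,0,0],
  fingers=[10,10,10,10],
)

```text
time_s: 5.4
eef_pos: [0.564, 0.1789, 0.0607]
eef_rot: [0.707, 0.004, 0.707, -0.006]
wrist_force: [-1.3, -5.6, -0.9]
opening: 0.213
```

Emit:
step_arm(
  xyz=[
    [0,1,0],
    [0,2,0],
    [0,2,0],
  ],
  spin=[0,0,0],
  fingers=[10,10,10],
)

```text
time_s: 5.7
eef_pos: [0.564, 0.1808, 0.0608]
eef_rot: [0.707, 0.004, 0.707, -0.006]
wrist_force: [-0.0, -5.3, -0.6]
opening: 0.211
```

Emit:
step_arm(
  xyz=[
    [0,1,0],
    [0,2,0],
    [0,2,0],
  ],
  spin=[0,0,0],
  fingers=[10,10,10],
)

```text
time_s: 6.0
eef_pos: [0.5641, 0.1828, 0.0608]
eef_rot: [0.707, 0.004, 0.707, -0.006]
wrist_force: [-0.2, -5.8, -0.5]
opening: 0.206
```

Emit:
step_arm(
  xyz=[
    [0,1,0],
    [0,2,0],
    [0,2,0],
  ],
  spin=[0,0,0],
  fingers=[10,10,10],
)

```text
time_s: 6.3
eef_pos: [0.5641, 0.1848, 0.0608]
eef_rot: [0.707, 0.004, 0.707, -0.006]
wrist_force: [0.2, -4.8, -0.4]
opening: 0.216
```

Emit:
step_arm(
  xyz=[
    [0,1,0],
    [0,2,0],
    [0,2,0],
  ],
  spin=[0,0,0],
  fingers=[10,10,10],
)

```text
time_s: 6.6
eef_pos: [0.5641, 0.1868, 0.0608]
eef_rot: [0.707, 0.004, 0.707, -0.006]
wrist_force: [0.8, -4.8, -0.0]
opening: 0.208
```

Emit:
step_arm(
  xyz=[
    [0,1,0],
    [0,2,0],
    [0,2,0],
  ],
  spin=[0,0,0],
  fingers=[10,10,10],
)

```text
time_s: 6.9
eef_pos: [0.5641, 0.1888, 0.0608]
eef_rot: [0.707, 0.004, 0.707, -0.006]
wrist_force: [0.2, -5.5, 0.0]
opening: 0.21
```

Emit:
step_arm(
  xyz=[
    [0,1,0],
    [0,2,0],
    [0,2,0],
  ],
  spin=[0,0,0],
  fingers=[10,10,10],
)

```text
time_s: 7.2
eef_pos: [0.5641, 0.1896, 0.0607]
eef_rot: [0.707, 0.004, 0.707, -0.006]
wrist_force: [0.3, -10.3, 0.2]
opening: 0.212
```

Emit:
step_arm(
  xyz=[
    [0,1,0],
    [0,1,0],
  ],
  spin=[0,0],
  fingers=[10,10],
)

```text
time_s: 7.4
eef_pos: [0.5642, 0.1897, 0.0607]
eef_rot: [0.707, 0.003, 0.707, -0.007]
wrist_force: [-1.8, -13.0, 0.3]
opening: 0.216
```

Emit:
step_arm(
  xyz=[
    [0,-2,0],
    [0,-4,0],
    [0,-6,0],
    [0,-8,0],
    [0,-9,0],
    [0,-9,0],
  ],
  spin=[0,0,0,0,0,0],
  fingers=[10,10,10,10,10,10],
)

```text
time_s: 8.0
eef_pos: [0.5641, 0.184, 0.0613]
eef_rot: [0.707, 0.005, 0.707, -0.005]
wrist_force: [-0.0, 0.2, 0.1]
opening: 0.212
```

Emit:
step_arm(
  xyz=[
    [0,0,5],
    [0,0.5,10],
    [0,1,16],
    [0,1.5,21],
    [0,2,26],
    [0,3,31],
    [0,3.5,36],
    [0,4.5,41],
    [0,6,46],
    [0,7,51],
  ],
  spin=[0,0,0,0,0,0,0,0,0,0],
  fingers=[10,10,10,10,10,10,10,10,10,10],
)

```text
time_s: 9.0
eef_pos: [0.5641, 0.1911, 0.1127]
eef_rot: [0.707, 0.005, 0.707, -0.005]
wrist_force: [3.2, 1.9, -4.7]
opening: 0.213
```

Emit:
step_arm(
  xyz=[
    [0,0,0],
    [0,0,0],
  ],
  spin=[0,0],
  fingers=[10,10],
)

```text
time_s: 9.2
eef_pos: [0.5641, 0.1909, 0.1124]
eef_rot: [0.707, 0.005, 0.707, -0.005]
wrist_force: [2.9, 0.7, -3.5]
opening: 0.213
```

Run:
```python
from h import *
a=eyes.camera('side'); crop('side',a,205,60,290,175,5,'s3c')
o=ctrl.get_obs();print(o['time_s'],o['eef_pos'],o['wrist_force'])
```

```text
9.25 [0.56409219 0.1909062  0.11225485] [ 3.39979723  1.17104969 -3.46492272]
```

View pics/s3c.png

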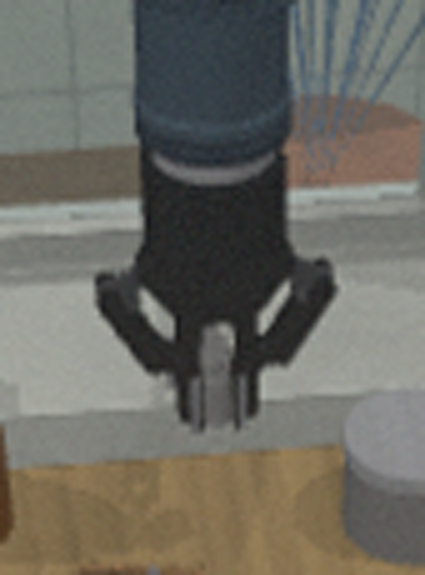

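Emit:
step_arm(
  xyz=[
    [0,5,0],
    [0,12,0],
    [0,19,0],
    [0,26,0],
    [0.5,33,0],
    [0.5,40,0],
    [0.5,47,0],
    [1,53,0],
    [1,59,0],
    [1,63,0],
  ],
  spin=[0,0,0,0,0,0,0,0,0,0],
  fingers=[10,10,10,10,10,10,10,10,10,10],
)

```text
time_s: 10.25
eef_pos: [0.5652, 0.2524, 0.1124]
eef_rot: [0.707, 0.004, 0.707, -0.006]
wrist_force: [1.3, -7.6, 0.8]
opening: 0.208
```

Emit:
step_arm(
  xyz=[
    [0,2,0],
    [0,4,0],
    [0,6,0],
    [0,7,0],
    [0,8,0],
    [0,8,0],
  ],
  spin=[0,0,0,0,0,0],
  fingers=[10,10,10,10,10,10],
)

```text
time_s: 10.85
eef_pos: [0.5653, 0.2601, 0.1125]
eef_rot: [0.707, 0.004, 0.707, -0.006]
wrist_force: [1.8, -8.7, 1.5]
opening: 0.209
```

Run:
```python
from h import *
a=eyes.camera('side'); crop('side',a,205,60,290,175,5,'s4c');b=eyes.camera('top'); crop('top',b,90,140,220,240,6,'t4c'); np.save('top4.npy',b)
o=ctrl.get_obs();print(o['time_s'],o['eef_pos'],o['wrist_force'],o['torque'])
```

```text
10.95 [0.56533002 0.26007952 0.11255498] [ 2.03836061 -6.77039401  0.67217888] [-9.53598562e-01 -2.45494798e-01 -5.54893013e-04]
```

View pics/s4c.png

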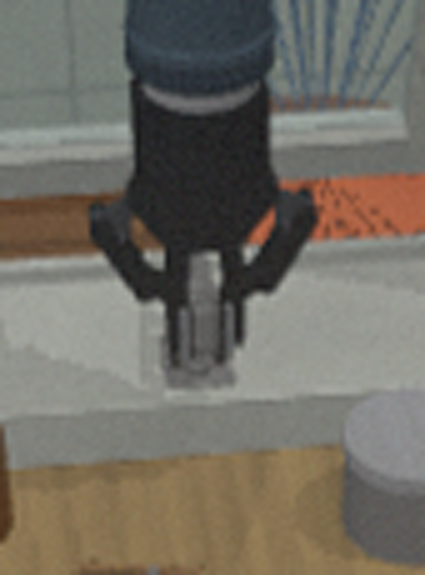

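View pics/t4c.png

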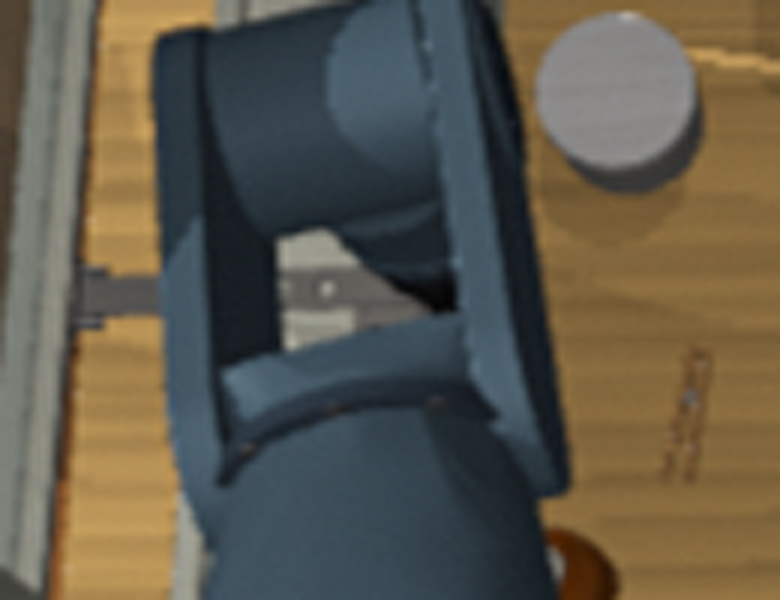

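Emit:
step_arm(
  xyz=[
    [0,1,0],
    [0,2,0],
    [0,2,0],
  ],
  spin=[0,0,0],
  fingers=[10,10,10],
)

```text
time_s: 11.25
eef_pos: [0.5654, 0.262, 0.1125]
eef_rot: [0.707, 0.004, 0.707, -0.006]
wrist_force: [1.1, -7.5, 0.8]
opening: 0.21
```

Emit:
step_arm(
  xyz=[
    [0,-1,-5],
    [0,-2,-10],
    [0,-3,-15],
    [0,-3.5,-20],
    [0,-4,-25],
    [0,-4.5,-30],
    [0,-5,-34],
    [0,-5,-34],
  ],
  spin=[0,0,0,0,0,0,0,0],
  fingers=[10,10,10,10,10,10,10,10],
)

```text
time_s: 12.05
eef_pos: [0.5653, 0.2574, 0.0781]
eef_rot: [0.707, 0.005, 0.707, -0.006]
wrist_force: [2.0, -5.8, 1.1]
opening: 0.214
```

Run:
```python
from h import *
a=eyes.camera('side'); crop('side',a,205,60,290,175,5,'s5c');b=eyes.camera('top'); crop('top',b,90,140,220,240,6,'t5c'); np.save('top5.npy',b)
o=ctrl.get_obs();print(o['time_s'],o['eef_pos'],o['wrist_force'],o['torque'])
```

```text
12.15 [0.5652918  0.25741596 0.07840755] [ 1.39819579 -6.32118852  1.30192451] [-0.58912868 -0.25310577  0.0183552 ]
```

View pics/t5c.png

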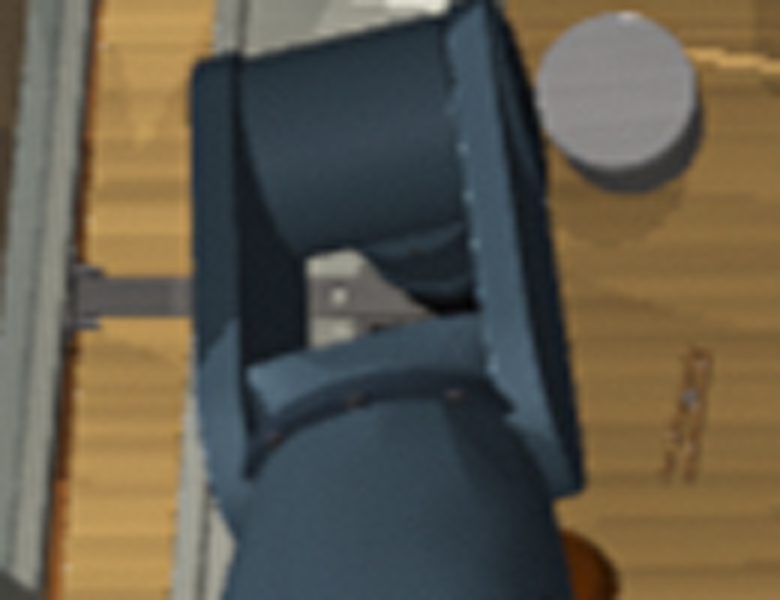

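Emit:
step_arm(
  xyz=[
    [0,0,-1],
    [0,0,-2],
    [0,0,-3],
    [0,0,-4],
    [0,0,-4],
  ],
  spin=[0,0,0,0,0],
  fingers=[10,10,10,10,10],
)

```text
time_s: 12.65
eef_pos: [0.5653, 0.2572, 0.0744]
eef_rot: [0.707, 0.005, 0.707, -0.006]
wrist_force: [1.1, -8.2, 0.2]
opening: 0.208
```

Emit:
step_arm(
  xyz=[
    [0,0,-1],
    [0,0,-2],
    [0,0,-2],
  ],
  spin=[0,0,0],
  fingers=[10,10,10],
)

```text
time_s: 12.95
eef_pos: [0.5653, 0.2572, 0.0724]
eef_rot: [0.707, 0.005, 0.707, -0.006]
wrist_force: [1.7, -6.9, 1.3]
opening: 0.209
```

Emit:
step_arm(
  xyz=[
    [0,0,-1],
    [0,0,-2],
    [0,0,-2],
  ],
  spin=[0,0,0],
  fingers=[10,10,10],
)

```text
time_s: 13.25
eef_pos: [0.5653, 0.2571, 0.0704]
eef_rot: [0.707, 0.004, 0.707, -0.006]
wrist_force: [1.3, -8.3, 1.7]
opening: 0.213
```

Emit:
step_arm(
  xyz=[
    [0,0,-1],
    [0,0,-2],
    [0,0,-2],
  ],
  spin=[0,0,0],
  fingers=[10,10,10],
)

```text
time_s: 13.55
eef_pos: [0.5653, 0.2571, 0.0684]
eef_rot: [0.707, 0.004, 0.707, -0.006]
wrist_force: [1.8, -8.3, 2.0]
opening: 0.213
```

Emit:
step_arm(
  xyz=[
    [0,0,-1],
    [0,0,-2],
    [0,0,-2],
  ],
  spin=[0,0,0],
  fingers=[10,10,10],
)

```text
time_s: 13.85
eef_pos: [0.5653, 0.2571, 0.0664]
eef_rot: [0.707, 0.004, 0.707, -0.006]
wrist_force: [1.1, -8.5, 1.7]
opening: 0.211
```

Emit:
step_arm(
  xyz=[
    [0,0,-1],
    [0,0,-2],
    [0,0,-2],
  ],
  spin=[0,0,0],
  fingers=[10,10,10],
)

```text
time_s: 14.15
eef_pos: [0.5653, 0.2571, 0.0643]
eef_rot: [0.707, 0.004, 0.707, -0.006]
wrist_force: [2.2, -8.1, 0.9]
opening: 0.214
```

Emit:
step_arm(
  xyz=[
    [0,0,-1],
    [0,0,-2],
    [0,0,-2],
  ],
  spin=[0,0,0],
  fingers=[10,10,10],
)

```text
time_s: 14.45
eef_pos: [0.5653, 0.2571, 0.0623]
eef_rot: [0.707, 0.004, 0.707, -0.006]
wrist_force: [1.4, -7.6, 0.2]
opening: 0.206
```

Emit:
step_arm(
  xyz=[
    [0,0,-1],
    [0,0,-2],
    [0,0,-2],
  ],
  spin=[0,0,0],
  fingers=[10,10,10],
)

```text
time_s: 14.75
eef_pos: [0.5653, 0.2572, 0.0604]
eef_rot: [0.707, 0.005, 0.707, -0.006]
wrist_force: [1.4, -8.1, 1.4]
opening: 0.213
```

Emit:
step_arm(
  xyz=[
    [0,0,-1],
    [0,0,-2],
    [0,0,-2],
  ],
  spin=[0,0,0],
  fingers=[10,10,10],
)

```text
time_s: 15.05
eef_pos: [0.5653, 0.2572, 0.0583]
eef_rot: [0.707, 0.005, 0.707, -0.006]
wrist_force: [1.7, -7.6, -0.2]
opening: 0.21
```

Emit:
step_arm(
  xyz=[
    [0,0,-1],
    [0,0,-2],
    [0,0,-2],
  ],
  spin=[0,0,0],
  fingers=[10,10,10],
)

```text
time_s: 15.35
eef_pos: [0.5653, 0.2573, 0.0563]
eef_rot: [0.707, 0.005, 0.707, -0.006]
wrist_force: [1.6, -7.2, 0.3]
opening: 0.21
```

Emit:
step_arm(
  xyz=[
    [0,0,-1],
    [0,0,-1],
  ],
  spin=[0,0],
  fingers=[10,10],
)

```text
time_s: 15.55
eef_pos: [0.5653, 0.2573, 0.0554]
eef_rot: [0.707, 0.005, 0.707, -0.006]
wrist_force: [1.9, -6.6, 0.5]
opening: 0.205
```

Emit:
step_arm(
  xyz=[
    [0,0,-1],
    [0,0,-1],
  ],
  spin=[0,0],
  fingers=[10,10],
)

```text
time_s: 15.75
eef_pos: [0.5653, 0.2573, 0.0544]
eef_rot: [0.707, 0.005, 0.707, -0.006]
wrist_force: [1.8, -7.5, 0.8]
opening: 0.21
```

Emit:
step_arm(
  xyz=[
    [0,-0.5,-1],
    [0,-1,-1.5],
  ],
  spin=[0,0],
  fingers=[10,10],
)

```text
time_s: 15.95
eef_pos: [0.5653, 0.2573, 0.053]
eef_rot: [0.707, 0.005, 0.707, -0.005]
wrist_force: [1.4, -3.7, 1.0]
opening: 0.206
```

Run:
```python
from h import *
a=eyes.camera('side'); crop('side',a,205,60,290,175,5,'s6c');b=eyes.camera('top'); crop('top',b,90,140,220,240,6,'t6c')
o=ctrl.get_obs();print(o['time_s'],o['eef_pos'],o['wrist_force'],o['torque'])
```

```text
16.05 [0.56528364 0.25734708 0.05293408] [ 2.43216845 -5.30528511  1.08961318] [-0.35670683 -0.31480889 -0.0321884 ]
```

View pics/s6c.png

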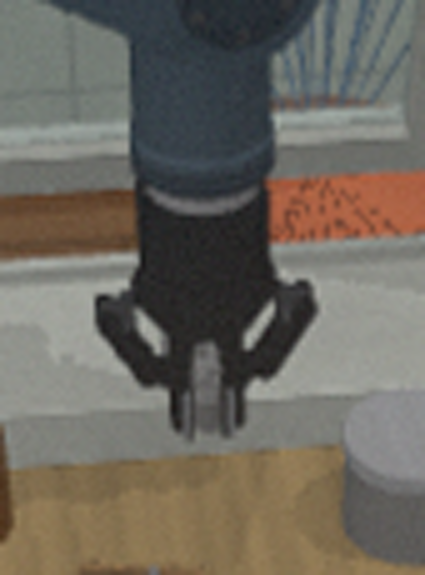

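View pics/t6c.png

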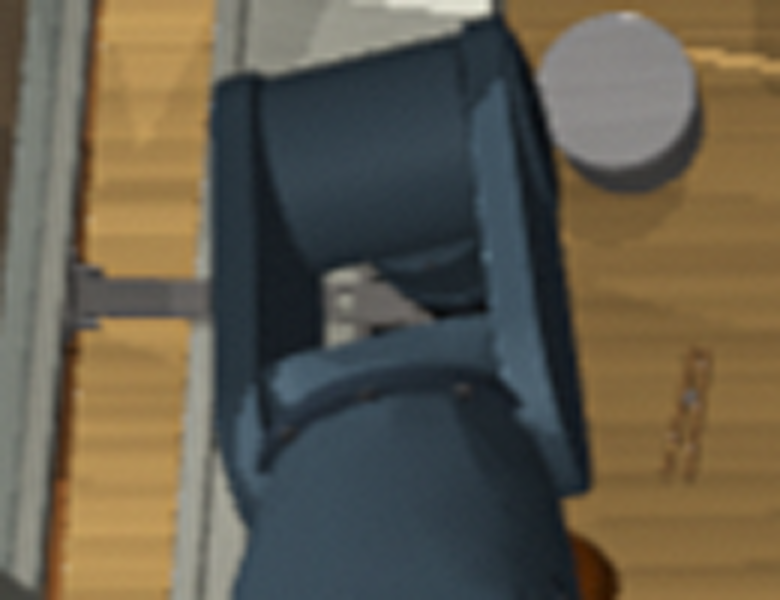

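Emit:
step_arm(
  xyz=[
    [0,0,0],
    [0,0,0],
    [0,0,0],
    [0,0,0],
    [0,0,0],
    [0,0,0],
  ],
  spin=[0,0,0,0,0,0],
  fingers=[30,40,50,55,55,55],
)

```text
time_s: 16.65
eef_pos: [0.5649, 0.258, 0.0528]
eef_rot: [0.707, 0.005, 0.707, -0.005]
wrist_force: [0.3, 0.0, 0.2]
opening: 0.55
```

Emit:
step_arm(
  xyz=[
    [0,0,15],
    [0,0,35],
    [0,0,60],
    [0,-10,90],
    [0,-20,120],
    [-20,-40,140],
    [-60,-60,140],
    [-100,-80,140],
    [-140,-100,140],
    [-180,-120,140],
  ],
  spin=[0,0,0,0,0,0,0,0,0,0],
  fingers=[55,55,55,55,55,55,55,55,55,55],
)

```text
time_s: 17.65
eef_pos: [0.3836, 0.1373, 0.1936]
eef_rot: [0.708, 0.005, 0.707, -0.005]
wrist_force: [-0.1, -0.1, -0.1]
opening: 0.549
```

Run:
```python
from h import *
a=eyes.camera('side'); crop('side',a,205,60,290,175,5,'s7c');b=eyes.camera('top'); crop('top',b,90,140,220,240,6,'t7c'); crop('top',b,0,0,512,384,1.5,'t7')
np.save('side7.npy',a);np.save('top7.npy',b)
o=ctrl.get_obs();print(o['time_s'],o['eef_pos'],o['wrist_force'],o['torque'])
```

```text
17.75 [0.37971551 0.13683436 0.1922636 ] [ 0.91205371 -0.04638615 -0.29518627] [0.03589567 0.05242242 0.01030133]
```

View pics/s7c.png

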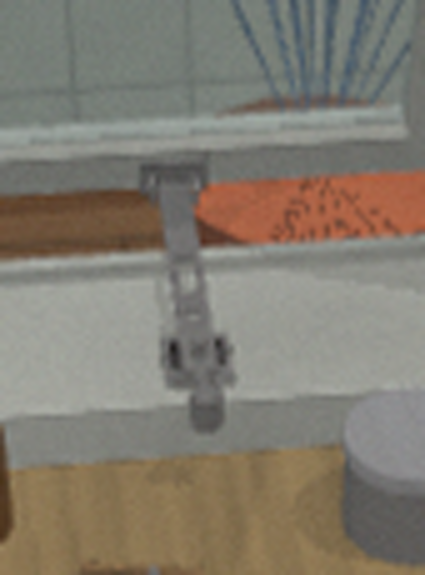

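View pics/t7c.png

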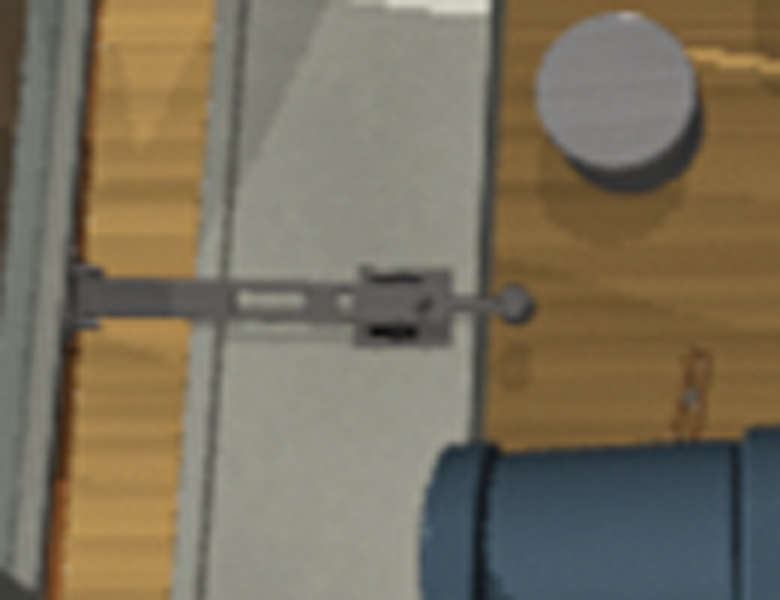

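View pics/t7.png

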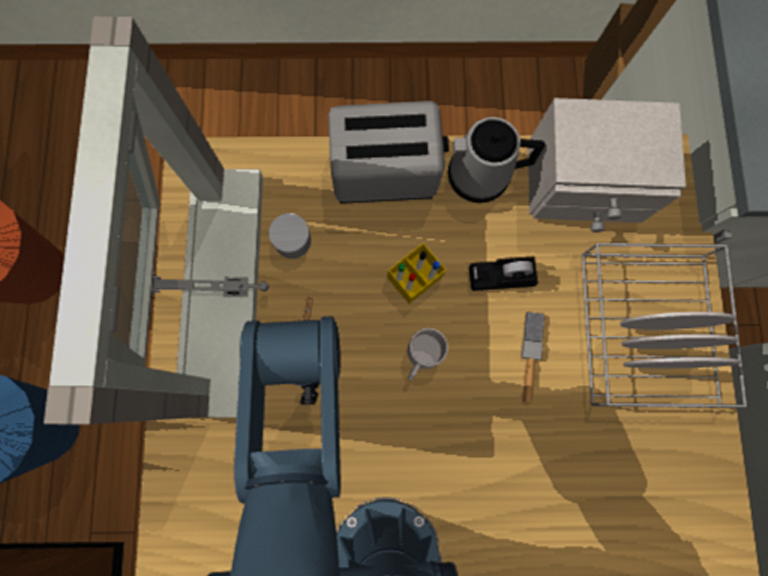

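Run:
```python
from h import *
a=np.load('side7.npy');b=np.load('top7.npy')
crop('side',a,225,110,275,160,12,'s8');crop('top',b,135,170,195,210,12,'t8')
for z in(.0735,.092): print(z,proj('side',(.562,.257,z)),proj('top',(.562,.257,z)))
```

```text
0.0735 (np.float64(244.42799548144225), np.float64(137.69037576666153)) (np.float64(175.17320563554458), np.float64(190.21154152170746))
0.092 (np.float64(244.31916846403863), np.float64(132.71988873311)) (np.float64(174.11660772243928), np.float64(189.00245067165557))
```

View pics/s8.png

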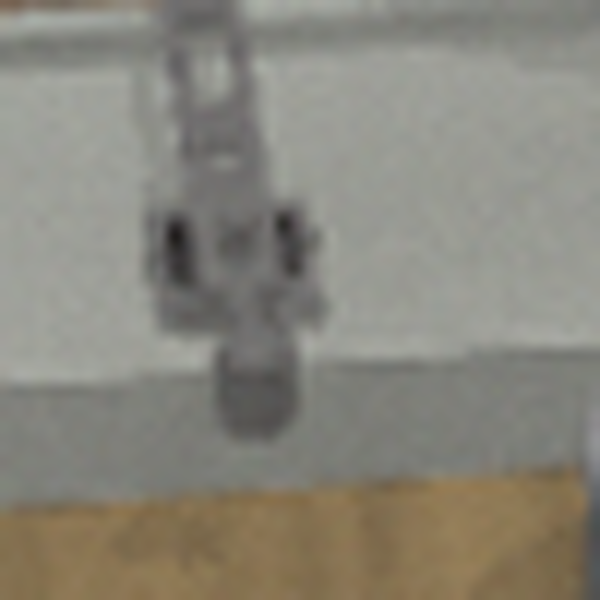

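View pics/t8.png

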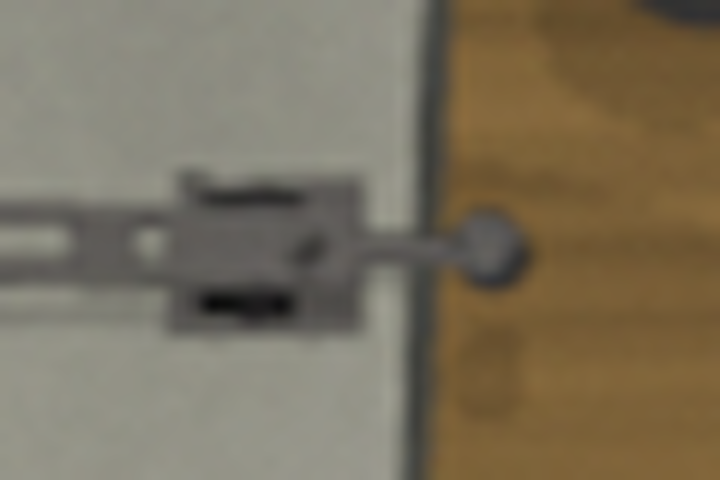

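Run:
```python
from h import *
import bench
print('knob top',tri((175.6,190.7),(246.5,139.2)), 'bottom front edge home/rest rows',proj('side',(.562,.247,.043)),proj('side',(.562,.247,.062)))
# bystander pixel shift check vs first frames
A=np.load('side0.npy').astype(int);B=np.load('side7.npy').astype(int)
d=np.abs(A-B).sum(2)
for n,(x0,y0,x1,y1) in dict(soap=(188,130,210,172),peg=(218,170,248,182),tin=(272,137,305,173),mug=(178,214,226,264),caddy=(246,192,302,258),tape=(266,266,314,342),brush=(152,328,256,356)).items(): print(n,d[y0:y1,x0:x1].mean().round(1))
o=ctrl.get_obs();print(o['wrist_force'],o['time_s'])
bench.hand_in()
```

```text
knob top [0.56518069 0.25730288 0.06608625] bottom front edge home/rest rows (np.float64(244.9714885442273), np.float64(147.68785296851235)) (np.float64(244.86711767315398), np.float64(142.75515911528325))
soap 19.1
peg 10.6
tin 10.9
mug 8.5
caddy 8.9
tape 9.3
brush 23.8
[ 0.91205371 -0.04638615 -0.29518627] 17.75
the job is handed in; nothing more can be done
```

The last hole is over the pin, the bar appears to lie home on the collar, and the job is handed in at about 18 s. No verdict was reported.

**What I did:**
- I gripped the knob across the wall direction and pushed the window out gently until the slot's end met the pin. The wrist read at most 13 N, part of it the hinge's own stiffness. This put the pin about 8 mm outside its nominal place.
- I then backed off 6 mm, lifted the bar clear and pushed the window out until the last hole stood above the pin. I lowered it in 1–2 mm steps with the upward wrist force at 2 N or less; it went down at the first try. Then I released the knob and drew the arm away.

**Last checks:**
- **Pin in the hole:** in the top view the pin shows in the last hole.
- **Height:** in the side view the knob's bottom edge is at row 146.5. That fits a home bar (147.7 predicted) and not one resting on the pin's top (142.8).
- **Knob height disagrees slightly:** the two-view fix put the top of the knob at 66 mm, against about 73 expected when home. It also errs on the low side, away from resting on the pin (92 mm). I put it down to the rough pixel reading of a shaded knob.
- **Bench items:** comparing the first and last side pictures, most items changed by 8–11 levels. The soap (19) and the brush (24) changed more. I took this for shadows, because the arm was never near the brush and no contact force was seen near the soap, but I did not measure their positions again.
- **Robot:** it was clear of everything, with the wrist force near zero.

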